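# Free the child-safety latch of a counter cupboard

### The job

The little cupboard's door is ajar, held by its child-safety latch. Take the release key from its stand, reach down through the gap with it, gently press the sprung hook down and, holding it down, draw the door past its catch; never force the hook, its stop or the door. Swing the door wide open, stand the key back in its stand, and leave everything else where it is.

Things in the scene. Friction and masses are not known exactly. Their poses are not given: they have to be found in the camera images.
- cupboard: small dark grey laminate counter cupboard, 130 deep (x) x 240 wide (y) x 180 high; origin under its centre; its front faces its own -x, the door hangs there. It is fixed to the table. A roof panel 14 thick covers it, ending flush with the front edge of the carcass (x = -65 mm).
- door (a joint): the door, hinged upright on its left (+y) side, 240 wide, 14 thick, 164 high; rad, 0 shut, 1.7 widest (free edge swings out toward the robot, clockwise from above). Light hinge friction (0.12 N m), stays where left. Starts ajar at 0.10 to 0.125; the latch stops it at about 0.13: a hook on the door catches behind a tooth under the roof.
- hinge (a point): point on the door's hinge axis, which lies in the plane of the door's inner face, at the height of the cupboard's roof top; axes as the cupboard. The door with its hook is hung up to 9 mm too high or too low, differing by cupboard; its top edge lies 2 mm below the roof top plus or minus that.
- roof_edge (a point): point on the roof's front top edge facing the hook; axes as the cupboard. Between here and the door is the gap, 20 to 26 mm. The hook is a flat white arm, 22 wide, 50 long, that sticks out from the door's inner face at right angles, 205 mm from the hinge axis, 25 to 43 mm below this point (feel for it), between two guide cheeks 26 apart, 4 above it, 16 long.
- tooth (a point): root of the latch tooth under the roof, 9 mm behind the roof's front edge; axes as the cupboard. The hook is sprung straight up: it yields at about 3 N, rises to about 7.5 N, its nose passes under the tooth while it is held 8.5 to 11 mm down; hard stop at 11 mm. So held, the door must be drawn on to 0.23 rad; beyond that the hook may come up again.
- key: latch release key: steel rod 10 mm across and 75 long with a collar 18 across (75 to 80 mm from the tip) under a square black plastic handle 24 x 24 x 50 (80 to 130 mm from the tip); 60 g; origin at the rod's lower tip, z up along the rod. It stands upright in its stand, rod down.
- stand: grey block 60 x 60 x 45 high, fixed to the table, origin under its centre; a round upright hole 13 across and 40 deep with a chamfered mouth in the middle of its top: the key's tip rests in it 5 mm above the table.
- tape_roll: cream roll of tape lying flat, 104 mm across, 25 high (mm), a bystander; origin under its middle
- keys: bunch of keys, 84 x 118 x 8 (mm), a bystander; origin under its middle
- salt_shaker: salt shaker, 44 across, 90 high (mm), a bystander; origin under its middle
- kitchen_timer: round wind-up timer, 66 across, 42 high (mm), a bystander; origin under its middle
There are look-alikes about, which are no part of the job. What is shaped like the key but green or white is not meant.

How it is judged:
On the way, in this order (a step that is already met when the one before it is completed fails the run):
1. the key, bearing on the cupboard's latch or door, has drawn the door past the catch (contact force between key and cupboard above 0.3 N and value of joint door between 0.225 and 1 rad), for 0.05 s.
2. the door is swung wide open (value of joint door above 1.2 rad), for 0.1 s.
At the end, for the whole second after the job is handed in: The door stands still, open by more than 1.2 rad; the key stands at rest in its stand's hole again, rod down, its tip within 10 mm of the stand's middle and less than 12 mm above the table, leaning less than 0.15 rad; no bystander has moved by more than 30 mm (value of joint door above 1.2 rad and velocity of joint door below 0.1 rad/s and horizontal distance between key and stand below 0.01 m and z of key in the frame of stand below 0.012 m and angle between key's own z axis and vertical below 0.15 rad and linear speed of key below 0.02 m/s and distance of each of tape_roll, keys, salt_shaker, kitchen_timer from where it was at the start of the episode below 0.03 m); the robot touches nothing.
It fails at once if the key presses or pulls on the latched cupboard (door not yet past 0.25 rad), its hook or its door with more than 12 N (contact force between key and cupboard above 12 N and value of joint door below 0.25 rad).
It fails at once if the key ever presses or pulls on the cupboard, its hook or its door with more than 25 N (contact force between key and cupboard above 25 N).
It fails at once if the gripper pushes on the cupboard, its hook or its door with more than 15 N (contact force between any of the fingers, the arm and cupboard above 15 N).
It fails at once if a bystander is moved by more than 30 mm (distance of any of tape_roll, keys, salt_shaker, kitchen_timer from where it was at the start of the episode above 0.03 m).
It also fails if it takes over 67 s, if anything falls off the work surface, if the arm or the gripper's body presses on something with over 40 N, if the wrist force passes 120 N, or if a joint passes its speed limit or range.

### The arm

A 6-joint arm with a two-finger parallel gripper is mounted at the origin on a cart in front of the work surface, level with it; the furniture and walls round the work are solid. World frame = base frame: x ahead of the robot, y to its left, z up, the work surface at z = 0. Lengths are in m, angles in rad, forces in N, time in s.
With the tool pointing down it reaches from about 0.35 to 0.975 m from the base axis. Payload 4.9 kg.
Tool frame: the origin (TCP) lies at the very end of the fingers, on their centre line; the grasp point (between the pads) lies 19 mm behind it (grasp_offset is the distance from the TCP to the grasp point, in m); x points along the fingers, y is the direction in which the jaws open and shut, and the axes are right-handed (so a half turn about x gives the same grasp; the last joint's range is limited). The gripper opens to 85 mm and grips with 20 to 120 N. Pads are 22 mm wide; open, the fingers measure 114 mm over their backs; the gripper's body (76 mm by 85 mm) begins 54 mm behind the grasp point. The pads swing forward as they close: fully open they stand 13 mm farther back than shut.
Start: joints at [-1.396, 0.053, 1.613, -0, 1.476, -0.119], TCP at [0.181, -0.598, 0.231] pointing down, gripper open.
Joint ranges: [-3.01, 3.01], [-1.01, 2.22], [0.06, 2.58], [-1.02, 4.17], [0.09, 2.62], [-3.14, 3.14]. Speed limits (rad/s): [2.57, 2.57, 3.14, 3.14, 3.14, 3.14].

### API

Orientations are given as a rotation vector (axis times angle).
In Python, from station import get_obs, get_image, camera_model, finish_job, grasp_offset gives the robot as it stands.
- The arm moves only by the shell command python3 -m crank 'ROWS' [OPENING] [FORCE]. ROWS is JSON, a list that holds one entry, the list of rows, each a list of 4 numbers: the shift along the world's x, y, z in m, then the turn about the world's z in degrees. In form: [[[dx, dy, dz, turn], ...]]. A call has 1 to 5 rows; each row is the pose to reach, as a shift and turn from the pose commanded when the call began; what a row does not reach only later rows make up. A row lasts 1/12 s, in which the tool goes at most 41.7 mm and 7.16 degrees, less where a joint would pass 70% of its speed; a pose out of reach is approached as far as the arm can. A call with a gripper value outside its range is refused whole. OPENING is the opening, from 0 (shut) to 1 (fully open), set as the call begins (- or left out, the last holds). The fingers move at their own pace and stop on an object; FORCE is the grip in N (left out, the last holds). Time passes only in rows, so rows that repeat a pose let the fingers close. It gives the time, the measured TCP pose, the force and the opening at its end, in the units of the state.
- get_obs(): the state, without advancing time (a new reading comes with each control period).
- get_image(name): name is "scene" or "top" or "wrist"; returns (picture, depth): 480x640x3 uint8, red, green, blue; 480x640 float32, m along the optical axis (not along the pixel's ray), 0 where there is no reading.
- camera_model(name): a dict with "fx", "fy", "cx", "cy" (pixels), "k1" (the pictures are not rectified: a ray, as slopes to the right and down, at radius r is drawn at 1 + k1 r^2 times it, then the intrinsics apply), "xyz" and "attitude" of the camera in the world. Camera axes: x right, y down, z forward; pixel columns grow to the right and rows downward; lengths in m; the calibration is good to about 2 mm. A picture is of the moment at which its call begins: read the wrist's pose just before it. camera_model takes no time and is no camera call; for the wrist camera it gives the pose at the moment of the call.
- finish_job(): hands the job in, once; it reports no verdict.
The state is a dict: "t": time; "q": joint angles; "dq": joint speeds; "effort": joint torques, N m; "tool_pos": TCP position; "tool_rot": TCP orientation; "contact_force": force on the tool from outside, world axes, zero at the start; "wrist_torque": the same for the moment, N m; "opening": finger opening in m.
Only numpy, scipy, OpenCV 4.12 (cv2) and the standard library are available. Lean on these libraries where they do the work, as an engineer would, in place of code of your own. Each camera call takes 0.05 s, during which the arm holds its last target.

## Working session

There is one attempt and no reset: what is moved stays moved. The work goes in short steps, Python scripts to look and compute and a shell command to move; the robot and the scene stay as the last step left them, time stands still between calls to the robot, and variables do not carry over. Pictures are saved under pics/ and viewed, and the job is handed in when it is done.

```bash
ls; mkdir -p pics; cat > h.py <<'E'
import numpy as np, cv2
from scipy.spatial.transform import Rotation as R
from station import *
def cm(name):
    m=camera_model(name); return m
def rot(m):
    a=np.array(m["attitude"],float)
    if a.shape==(3,3): return a
    if a.size==3: return R.from_rotvec(a).as_matrix()
    return R.from_quat(a).as_matrix()
def ray(m,u,v):
    x=(u-m["cx"])/m["fx"]; y=(v-m["cy"])/m["fy"]
    a,b=x,y
    for _ in range(20):
        s=1+m["k1"]*(a*a+b*b); a,b=x/s,y/s
    return np.array([a,b,1.0])
def onplane(m,u,v,z):
    d=rot(m)@ray(m,u,v); o=np.array(m["xyz"]); return o+d*(z-o[2])/d[2]
def atdepth(m,u,v,dep):
    return np.array(m["xyz"])+rot(m)@(ray(m,u,v)*dep)
def proj(m,p):
    c=rot(m).T@(np.array(p)-np.array(m["xyz"])); a,b=c[0]/c[2],c[1]/c[2]
    s=1+m["k1"]*(a*a+b*b); return m["fx"]*a*s+m["cx"], m["fy"]*b*s+m["cy"]
def st():
    o=get_obs(); print({k:(np.round(o[k],4).tolist()) for k in o})
E
python3 - <<'E'
from h import *
st(); print(grasp_offset)
for n in ["scene","top","wrist"]:
    m=cm(n); print(n,m)
    im,d=get_image(n); cv2.imwrite(f"pics/{n}0.png",im[:,:,::-1]); np.savez(f"pics/{n}0.npz",im=im,d=d)
E
```

```text
pics
{'t': 0.0, 'q': [-1.396, 0.0534, 1.6143, -0.0, 1.476, -0.119], 'dq': [-0.0009, -0.0015, -0.0001, 0.0011, 0.0005, -0.0006], 'effort': [-0.0002, -39.3682, -37.0175, -0.0001, 0.0071, -0.0], 'tool_pos': [0.1809, -0.5976, 0.2301], 'tool_rot': [2.0643, 0.3076, -2.0645], 'contact_force': [-0.2637, 0.2364, 0.0195], 'wrist_torque': [-0.0458, 0.0143, 0.0651], 'opening': 0.0852}
0.0187
scene {'fx': 610.588712731073, 'fy': 610.588712731073, 'cx': 327.71166482850975, 'cy': 242.8522186634426, 'k1': -0.10691435468025687, 'xyz': array([-0.09861824, -1.12435782,  0.6637093 ]), 'attitude': array([-1.94652772,  0.58280859, -0.36785967])}
top {'fx': 622.9675522848638, 'fy': 622.9675522848638, 'cx': 325.04613003068215, 'cy': 234.78330797481178, 'k1': -0.09134424581520192, 'xyz': array([ 0.37049448, -0.18900972,  1.28428583]), 'attitude': array([-2.16372611,  2.14065784, -0.1404003 ])}
wrist {'fx': 395.42767888771994, 'fy': 395.42767888771994, 'cx': 319.7559637782849, 'cy': 241.6557193675532, 'k1': -0.07646095036000446, 'xyz': array([ 0.25417639, -0.57535311,  0.37198233]), 'attitude': array([ 2.31763878, -1.72192598, -0.26539188])}
```

View pics/scene0.png

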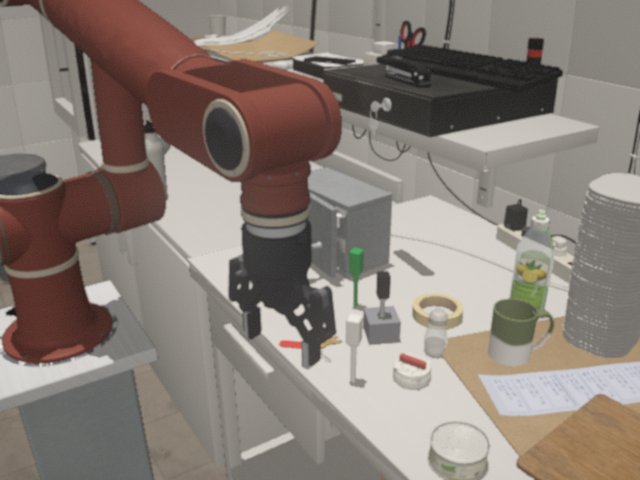

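View pics/top0.png

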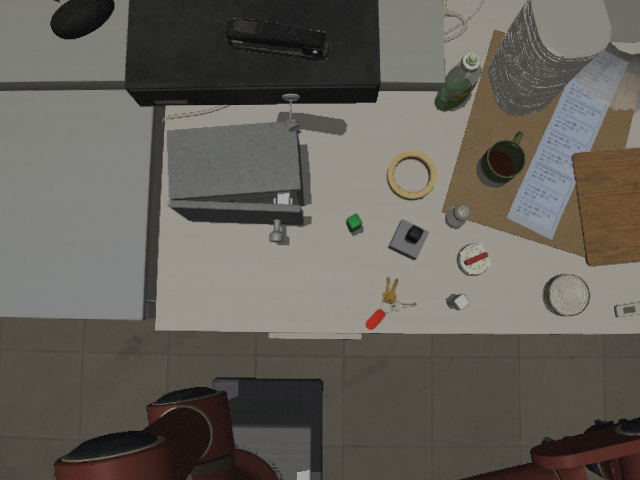

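View pics/wrist0.png

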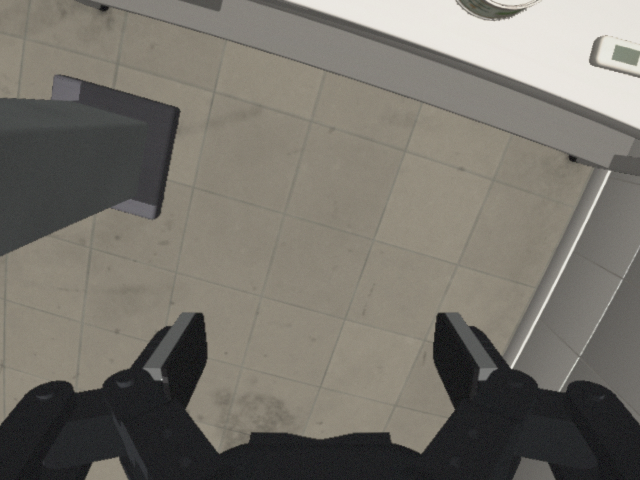

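Key-like objects in the top view are green at (354,223), white at (458,301), and black in a grey stand at (410,238). The black one fits: black handle, grey 60 mm block. I'll confirm this in an enlarged crop.

```bash
python3 - <<'E'
from h import *
d=np.load("pics/top0.npz"); im=d["im"]
a=cv2.resize(im[105:265,155:320],None,fx=4,fy=4,interpolation=cv2.INTER_CUBIC)
b=cv2.resize(im[200:320,340:490],None,fx=5,fy=5,interpolation=cv2.INTER_CUBIC)
cv2.imwrite("pics/c1.png",cv2.convertScaleAbs(a[:600,:,::-1],alpha=1.8)); cv2.imwrite("pics/c2.png",b[:,:,::-1])
m=cm("top"); D=d["d"]
for n,u,v in [("roof",235,160),("roof r",290,160),("keytop",414,233),("stand",400,245),("table",340,280),("hook",284,198),("knob",277,236),("tape",430,160),("salt",459,212),("timer",474,258),("keys",388,300),("green",354,222),("white",459,301),("bottle",470,62),("mug",505,160),("jar",568,295)]:
    print(n,D[v,u],atdepth(m,u,v,D[v,u]).round(4))
E
```

```text
roof 1.1304597 [ 0.6526 -0.0208  0.1818]
roof r 1.1361674 [ 0.6548 -0.1207  0.1761]
keytop 1.1595616 [ 0.5283 -0.3519  0.1351]
stand 1.2465212 [ 0.516  -0.3363  0.0458]
table 1.2827134 [ 4.474e-01 -2.176e-01  4.000e-04]
hook 1.1507281 [ 0.5886 -0.1095  0.1526]
knob 1.2031263 [ 0.5256 -0.0932  0.0914]
tape 1.2944688 [ 0.698  -0.403   0.0214]
salt 1.2177354 [ 0.578  -0.4485  0.0828]
timer 1.2531279 [ 0.4922 -0.4876  0.0356]
keys 1.2725375 [ 0.4072 -0.3161  0.0051]
green 1.1687591 [ 0.5488 -0.2401  0.1288]
white 1.1491243 [ 0.4028 -0.4358  0.1287]
bottle 1.1205837 [ 0.8328 -0.4468  0.2146]
mug 1.2884544 [ 0.699  -0.5597  0.0272]
jar 1.2446573 [ 0.4186 -0.68    0.0338]
```

View pics/c1.png

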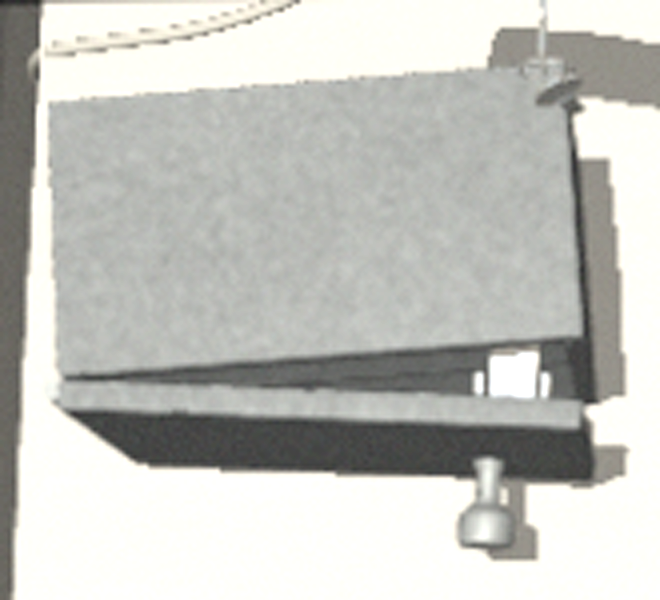

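View pics/c2.png

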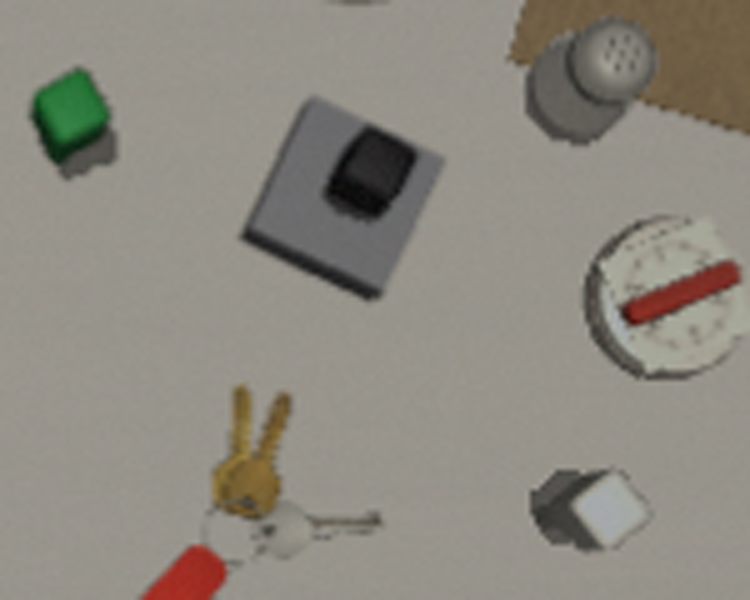

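The black-handled key in the grey stand is confirmed. In the crop its handle top is at about (372,165) and the stand is around (345,195). Next I'll measure the poses.

```bash
cat > meas.py <<'E'
from h import *
d=np.load("pics/top0.npz"); im=d["im"]; D=d["d"]; m=cm("top")
# point cloud
vv,uu=np.mgrid[0:480,0:640]
def pts(mask):
    return np.array([atdepth(m,u,v,D[v,u]) for v,u in zip(*np.nonzero(mask))])
win=np.zeros_like(D,bool); win[195:270,375:445]=1
P=pts(win&(D>0)); idx=np.array(list(zip(*np.nonzero(win&(D>0)))))
for lo,hi,z in [(0.038,0.052,0.045),(0.128,0.142,0.135)]:
    s=(P[:,2]>lo)&(P[:,2]<hi)
    q=np.array([onplane(m,u,v,z)[:2] for v,u in idx[s]])
    if z==0.045:
        mk=np.zeros(D.shape,np.uint8); 
    r=cv2.minAreaRect((q*1000).astype(np.float32)); print(z,s.sum(),"mean",q.mean(0).round(4),"rect mm",np.round(r[0],1),np.round(r[1],1),round(r[2],1))
# roof
win[:]=0; win[105:265,155:320]=1
k=win&(D>0); P=pts(k); idx=np.array(list(zip(*np.nonzero(k))))
s=(P[:,2]>0.172)&(P[:,2]<0.19)
q=np.array([onplane(m,u,v,.18)[:2] for v,u in idx[s]])
r=cv2.minAreaRect((q*1000).astype(np.float32)); print("roof+door",r)
def C(x,y,z): 
    p=onplane(m,155+(x+.5)/4-.5,105+(y+.5)/4-.5,z); return p.round(4)
for n,x,y,z in [("roofFL",62,377,.18),("roofFR",581,337,.18),("roofBL",49,102,.18),("roofBRish",567,76,.18),
  ("door in L",66,380,.178),("door in R",582,402,.178),("door out L",58,404,.178),("door out R",582,428,.178)]: print(n,C(x,y,z))
for z in (.137,.155): print("hook",z,C(490,350,z),C(540,350,z),C(488,398,z),C(537,398,z))
# door height: depth along mid strip of the door top
for x in (100,200,300,400,560):
    u=155+x/4; v=105+(391+ (x-62)*0.046)/4
    u,v=int(round(u)),int(round(v)); print("doortop z",[atdepth(m,u,w,D[w,u]).round(4).tolist() for w in (v,v+1)])
o=get_obs(); print(R.from_rotvec(o["tool_rot"]).as_matrix().round(3))
E
python3 meas.py
```

```text
0.045 678 mean [ 0.5273 -0.3507] rect mm [ 530.3 -353.8] [60.5 61.2] 64.6
0.135 160 mean [ 0.5299 -0.3536] rect mm [ 530.1 -353.5] [23.9 24.1] 61.2
roof+door ((638.88525390625, -17.720306396484375), (170.2770538330078, 245.428955078125), 2.0436336994171143)
roofFL [0.5799 0.0954 0.18  ]
roofFR [ 0.6004 -0.1398  0.18  ]
roofBL [0.709  0.1078 0.18  ]
roofBRish [ 0.7227 -0.1313  0.18  ]
door in L [0.5789 0.094  0.178 ]
door in R [ 0.571  -0.1407  0.178 ]
door out L [0.5678 0.0972 0.178 ]
door out R [ 0.5591 -0.1409  0.178 ]
hook 0.137 [ 0.6027 -0.0953  0.137 ] [ 0.603  -0.1188  0.137 ] [ 0.5798 -0.0949  0.137 ] [ 0.5801 -0.1178  0.137 ]
hook 0.155 [ 0.5991 -0.0968  0.155 ] [ 0.5993 -0.1199  0.155 ] [ 0.5766 -0.0963  0.155 ] [ 0.5768 -0.1189  0.155 ]
doortop z [[0.5726, 0.0772, 0.179], [0.5701, 0.0762, 0.1831]]
doortop z [[0.5713, 0.0316, 0.1785], [0.569, 0.0311, 0.1808]]
doortop z [[0.5688, -0.0149, 0.1846], [0.5671, -0.0147, 0.1834]]
doortop z [[0.5662, -0.0596, 0.181], [0.564, -0.0599, 0.1832]]
doortop z [[0.5652, -0.1316, 0.18], [0.5638, -0.1315, 0.1776]]
[[-0.     0.29  -0.957]
 [ 0.002 -0.957 -0.29 ]
 [-1.    -0.002 -0.   ]]
```

Key and stand both come out at (0.530, −0.3535), with rectangle sizes 24 and 60 mm as they should be. Moving over it now.

```bash
python3 -m crank '[[[0.028,0.02,0.01,6],[0.056,0.04,0.02,12],[0.084,0.06,0.03,18],[0.112,0.08,0.03,24],[0.14,0.1,0.03,30]]]' 1; python3 -m crank '[[[0.028,0.02,0,6],[0.056,0.04,0,12],[0.084,0.06,0,15],[0.112,0.08,0,15],[0.14,0.1,0,15]]]'; python3 -m crank '[[[0.028,0.02,0,0],[0.056,0.04,0,0],[0.07,0.045,0,0],[0.07,0.045,0,0],[0.07,0.045,0,0]]]'
python3 - <<'E'
from h import *
st(); m=cm("wrist"); im,d=get_image("wrist"); np.savez("pics/w1.npz",im=im,d=d); cv2.imwrite("pics/w1.png",im[:,:,::-1])
print(m, proj(m,(.53,-.3535,.135)))
E
```

```text
t: 0.57
tool_pos: [0.3222, -0.4974, 0.2621]
tool_rot: [1.735, 0.755, -1.735]
contact_force: [0.8, -0.3, 0.0]
opening: 0.0853
t: 0.98
tool_pos: [0.4621, -0.3968, 0.2609]
tool_rot: [1.561, 0.936, -1.562]
contact_force: [0.6, 0.0, 0.5]
opening: 0.0859
t: 1.4
tool_pos: [0.531, -0.3531, 0.2607]
tool_rot: [1.56, 0.937, -1.562]
contact_force: [-0.1, 0.3, 0.7]
opening: 0.0853
{'t': 1.4, 'q': [-0.7032, 0.0675, 1.5486, -0.0008, 1.5266, -0.2127], 'dq': [-0.0336, -0.0136, 0.0112, -0.0039, 0.0011, -0.0005], 'effort': [1.2886, -40.2432, -37.7063, 0.0931, -0.0217, 0.0191], 'tool_pos': [0.531, -0.3531, 0.2607], 'tool_rot': [1.5598, 0.9367, -1.5618], 'contact_force': [-0.0845, 0.2842, 0.6532], 'wrist_torque': [-0.0293, -0.0417, -0.0645], 'opening': 0.0853}
{'fx': 395.42767888771994, 'fy': 395.42767888771994, 'cx': 319.7559637782849, 'cy': 241.6557193675532, 'k1': -0.07646095036000446, 'xyz': array([ 0.56722198, -0.28527101,  0.40248741]), 'attitude': array([ 2.75919145, -0.69214842, -0.10759165])} (np.float64(319.2948331416868), np.float64(233.12149872926844))
```

View pics/w1.png

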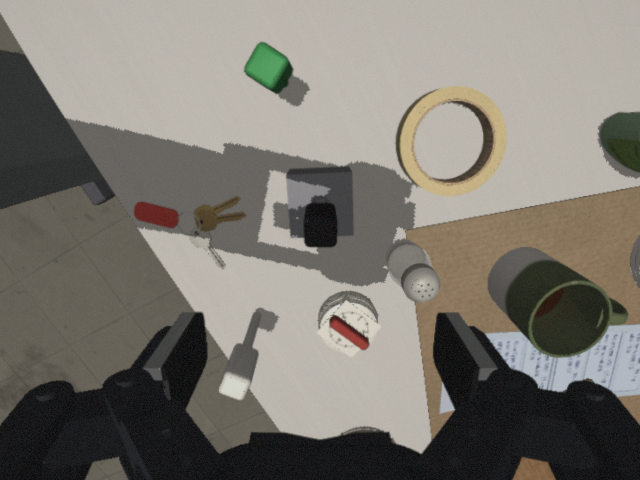

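The wrist view shows the black handle centred at (320,225) and square to the jaws. I'm descending onto it.

```bash
python3 -m crank '[[[-0.001,0,-0.03,0],[-0.001,0,-0.06,0],[-0.001,0,-0.09,0],[-0.001,0,-0.12,0],[-0.001,0,-0.14,0]]]' 1; python3 -m crank '[[[0,0,-0.015,0],[0,0,-0.026,0],[0,0,-0.026,0],[0,0,-0.026,0]]]'; python3 -m crank '[[[0,0,0,0],[0,0,0,0],[0,0,0,0],[0,0,0,0],[0,0,0,0]]]' 0 60;python3 -m crank '[[[0,0,0,0],[0,0,0,0],[0,0,0,0]]]'
python3 - <<'E'
from h import *
st(); im,d=get_image("wrist"); cv2.imwrite("pics/w2.png",im[:,:,::-1])
E
```

```text
t: 1.87
tool_pos: [0.5271, -0.3536, 0.1178]
tool_rot: [1.562, 0.938, -1.566]
contact_force: [-0.7, 0.2, -0.3]
opening: 0.0851
t: 2.2
tool_pos: [0.5298, -0.3539, 0.0958]
tool_rot: [1.562, 0.934, -1.562]
contact_force: [0.3, 0.3, 0.6]
opening: 0.0854
t: 2.62
tool_pos: [0.5303, -0.3534, 0.096]
tool_rot: [1.561, 0.934, -1.561]
contact_force: [-0.4, 0.6, -0.2]
opening: 0.0256
t: 2.87
tool_pos: [0.5304, -0.3534, 0.0961]
tool_rot: [1.561, 0.934, -1.561]
contact_force: [-0.3, 0.5, 3.9]
opening: 0.0237
{'t': 2.8667, 'q': [-0.7045, 0.1956, 1.6915, 0.0001, 1.2533, -0.213], 'dq': [-0.0011, 0.0003, -0.0009, 0.0009, 0.0009, 0.0017], 'effort': [-0.1264, -40.4185, -32.2547, -0.0618, -0.0968, 0.0001], 'tool_pos': [0.5304, -0.3534, 0.0961], 'tool_rot': [1.5614, 0.934, -1.5606], 'contact_force': [-0.2878, 0.545, 3.9352], 'wrist_torque': [0.109, 0.0301, -0.0281], 'opening': 0.0237}
```

View pics/w2.png

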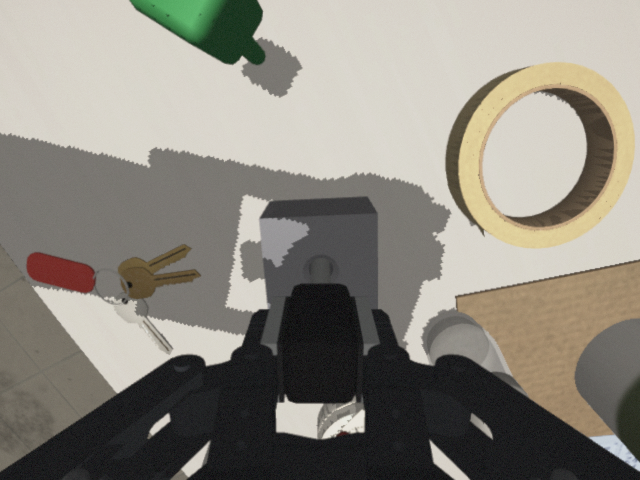

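```bash
python3 -m crank '[[[0,0,0.015,0],[0,0,0.035,0],[0,0,0.07,0],[0,0,0.105,0],[0,0,0.14,0]]]' - 80; python3 -m crank '[[[0,0,0.035,0],[0,0,0.07,0],[0,0,0.07,0],[0,0,0.07,0]]]'
python3 - <<'E'
from h import *
st()
for n in ("wrist","scene"):
    im,d=get_image(n); np.savez(f"pics/{n}3.npz",im=im,d=d); cv2.imwrite(f"pics/{n}3.png",im[:,:,::-1])
E
```

```text
t: 3.33
tool_pos: [0.5293, -0.3526, 0.2366]
tool_rot: [1.561, 0.937, -1.563]
contact_force: [0.1, -0.9, -0.3]
opening: 0.0235
t: 3.67
tool_pos: [0.5307, -0.3538, 0.3097]
tool_rot: [1.562, 0.929, -1.558]
contact_force: [-0.3, -0.2, -0.8]
opening: 0.0233
{'t': 3.6667, 'q': [-0.7046, 0.0446, 1.492, -0.0001, 1.5989, -0.213], 'dq': [0.0004, 0.0361, 0.0805, -0.0005, -0.009, -0.0023], 'effort': [0.029, -42.1089, -40.1167, -0.0001, 0.0089, -0.0], 'tool_pos': [0.5307, -0.3538, 0.3097], 'tool_rot': [1.5615, 0.9289, -1.5582], 'contact_force': [-0.3103, -0.235, -0.7636], 'wrist_torque': [-0.0007, 0.0275, 0.0077], 'opening': 0.0233}
```

View pics/wrist3.png

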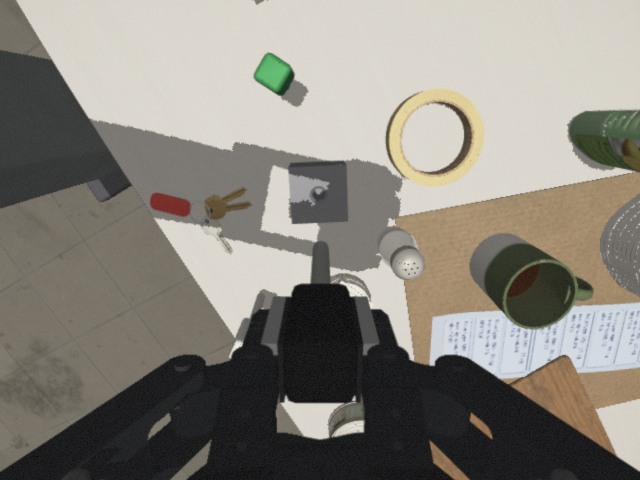

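View pics/scene3.png

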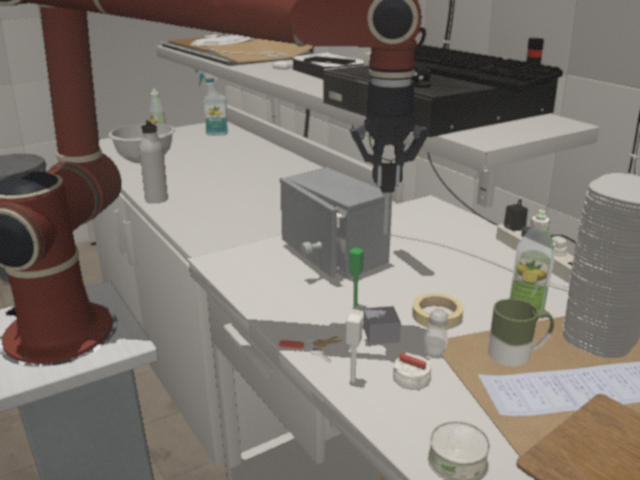

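```bash
python3 - <<'E'
from h import *
d=np.load("pics/top0.npz"); D=d["d"]; m=cm("top")
for u,v in [(250,80),(250,100),(200,100),(290,98),(291,125),(350,60)]: print(u,v,atdepth(m,u,v,D[v,u]).round(3))
E
python3 -m crank '[[[0.01,0.035,0,0],[0.02,0.07,0,0],[0.03,0.105,0,0],[0.035,0.14,0,0],[0.04,0.175,0,0]]]'; python3 -m crank '[[[0.006,0.035,0,0],[0.012,0.07,0,0],[0.012,0.07,0,0],[0.012,0.07,0,0],[0.012,0.07,0,0]]]'
python3 - <<'E'
from h import *
st()
m=cm("wrist"); print(m)
for n in ("wrist","scene"):
    im,d=get_image(n); np.savez(f"pics/{n}4.npz",im=im,d=d); cv2.imwrite(f"pics/{n}4.png",im[:,:,::-1])
for p in [(.5976,-.108,.18),(.572,-.108,.178),(.5799,.0954,.18)]: print(proj(m,p))
E
```

```text
250 80 [ 0.71  -0.076  0.424]
250 100 [ 0.7   -0.069  0.368]
200 100 [0.698 0.008 0.371]
290 98 [ 0.698 -0.132  0.384]
291 125 [ 0.665 -0.132  0.352]
350 60 [ 0.744 -0.221  0.419]
t: 4.18
tool_pos: [0.569, -0.1761, 0.3021]
tool_rot: [1.56, 0.94, -1.566]
contact_force: [0.9, 0.5, -0.8]
opening: 0.0232
t: 4.6
tool_pos: [0.5812, -0.1082, 0.3032]
tool_rot: [1.559, 0.938, -1.564]
contact_force: [-0.3, -0.1, -0.8]
opening: 0.023
{'t': 4.6, 'q': [-0.3096, -0.0575, 1.6042, -0.0005, 1.5984, 0.1817], 'dq': [-0.0241, -0.0023, -0.0125, 0.0002, 0.0004, 0.0015], 'effort': [1.0036, -35.9203, -38.1995, 0.0499, 0.0245, 0.0016], 'tool_pos': [0.5812, -0.1082, 0.3032], 'tool_rot': [1.5592, 0.9378, -1.5642], 'contact_force': [-0.3116, -0.0904, -0.8046], 'wrist_torque': [-0.0593, 0.0391, 0.0104], 'opening': 0.023}
{'fx': 395.42767888771994, 'fy': 395.42767888771994, 'cx': 319.7559637782849, 'cy': 241.6557193675532, 'k1': -0.07646095036000446, 'xyz': array([ 0.61782887, -0.04037097,  0.44492941]), 'attitude': array([ 2.75890651, -0.69271776, -0.11086583])}
(np.float64(341.4132238812707), np.float64(222.0589544864293))
(np.float64(309.0293630004128), np.float64(237.9256846272415))
(np.float64(158.50653146420512), np.float64(-52.638054992833844))
```

View pics/wrist4.png

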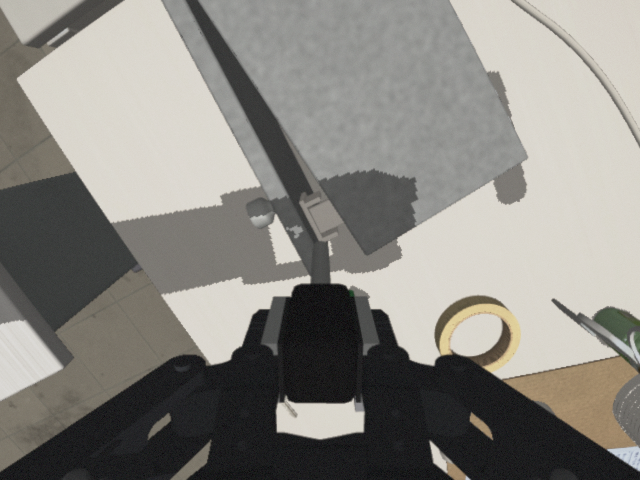

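View pics/scene4.png

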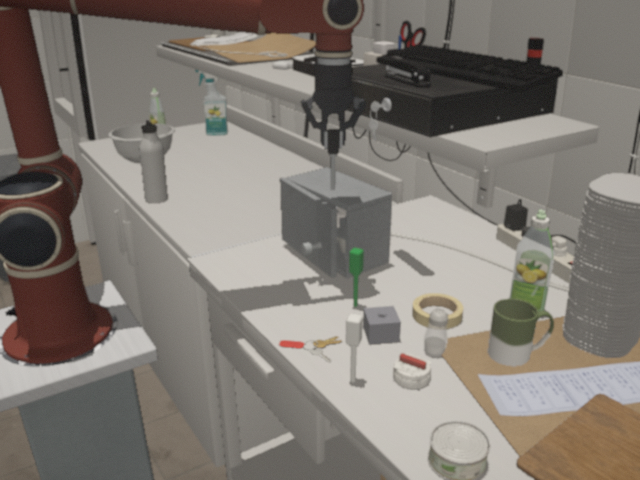

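```bash
python3 - <<'E'
from h import *
d=np.load("pics/wrist4.npz"); im=d["im"];D=d["d"]
a=cv2.resize(im[165:285,245:405],None,fx=5,fy=5,interpolation=cv2.INTER_CUBIC)
cv2.imwrite("pics/c4.png",cv2.convertScaleAbs(a[:,:,::-1],alpha=1.6))
E
```

```text
(no output)
```

View pics/c4.png

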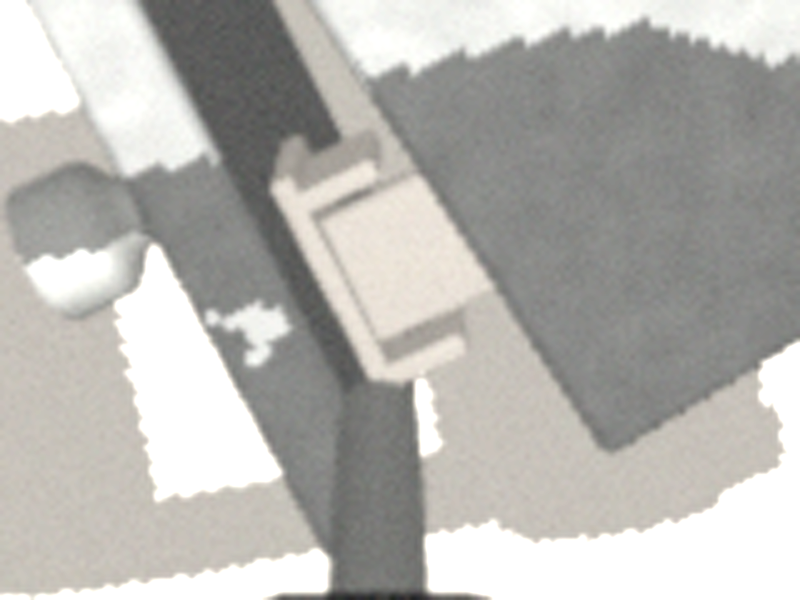

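```bash
python3 - <<'E'
from h import *
d=np.load("pics/wrist4.npz");D=d["d"];m=cm("wrist")
f=lambda x,y:(245+(x+.5)/5-.5,165+(y+.5)/5-.5)
u,v=f(400,260); print("hook depth pt",[atdepth(m,u+a,v+b,D[int(round(v))+b,int(round(u))+a]).round(4).tolist() for a in(-3,0,3) for b in (-3,0,3)])
for n,x,y in [("doorTop",318,215),("doorBot",382,338),("rfTop",415,178),("rfBot",488,290),("cheek1 mid",320,190),("cheek2",430,360)]:
    print(n,[onplane(m,*f(x,y),z)[:2].round(4).tolist() for z in (.140,.150,.16)])
for n,x,y,z in [("roof near hook",450,230,.18),("door inner top near",260,260,.178),("tip",383,385,.212),("roof corner FR",607,450,.18)]: print(n,onplane(m,*f(x,y),z).round(4), D[tuple(int(round(t)) for t in f(x,y)[::-1])])
# roof height check / door height check
for x,y in [(520,250),(560,300),(430,100),(250,330),(180,230)]:
    u,v=f(x,y); print("z",(x,y),atdepth(m,u,v,D[int(round(v)),int(round(u))]).round(4))
E
```

```text
hook depth pt [[0.5855, -0.1034, 0.1518], [0.5843, -0.1057, 0.1507], [0.5834, -0.1074, 0.1523], [0.5875, -0.1046, 0.1515], [0.5863, -0.1069, 0.1505], [0.5852, -0.109, 0.1502], [0.5896, -0.1055, 0.1523], [0.5883, -0.108, 0.1504], [0.5873, -0.1098, 0.1513]]
doorTop [[0.5772, -0.0966], [0.5786, -0.0948], [0.5799, -0.093]]
doorBot [[0.5766, -0.1192], [0.5779, -0.1166], [0.5793, -0.1141]]
rfTop [[0.5935, -0.0986], [0.5943, -0.0967], [0.5951, -0.0949]]
rfBot [[0.5952, -0.1202], [0.596, -0.1176], [0.5967, -0.115]]
cheek1 mid [[0.5794, -0.0932], [0.5807, -0.0915], [0.582, -0.0898]]
cheek2 [[0.5816, -0.1261], [0.5828, -0.1233], [0.584, -0.1206]]
roof near hook [ 0.5975 -0.0998  0.18  ] 0.29926512
door inner top near [ 0.5721 -0.0915  0.178 ] 0.2729534
tip [ 0.5835 -0.1063  0.212 ] 0.24064337
roof corner FR [ 0.6023 -0.1388  0.18  ] 0.47156715
z (520, 250) [ 0.6047 -0.107   0.1797]
z (560, 300) [ 0.6064 -0.1159  0.1798]
z (430, 100) [ 0.6035 -0.0826  0.1799]
z (250, 330) [ 0.5665 -0.099   0.1813]
z (180, 230) [ 0.5652 -0.0819  0.1818]
```

The wrist view shows the hook centred at crop (400,260), which is about (0.587, −0.1065). Its depth gives a top at z ≈ 0.151, 29 mm below the roof and within the stated 25–43 mm. The tip needs about +3 mm in x. I'll lower to just above the hook and then feel for it.

```bash
python3 -m crank '[[[0.003,0,0,0],[0.003,0,-0.02,0],[0.003,0,-0.04,0],[0.003,0,-0.052,0],[0.003,0,-0.052,0]]]'
python3 - <<'E'
from h import *
st()
im,d=get_image("wrist"); np.savez("pics/w5.npz",im=im,d=d)
a=cv2.resize(im[125:285,225:425],None,fx=4,fy=4,interpolation=cv2.INTER_CUBIC)
cv2.imwrite("pics/c5.png",cv2.convertScaleAbs(a[:600,:,::-1],alpha=1.6))
E
```

```text
t: 5.12
tool_pos: [0.5832, -0.1085, 0.249]
tool_rot: [1.559, 0.94, -1.568]
contact_force: [-1.3, 0.4, -1.6]
opening: 0.0236
{'t': 5.1167, 'q': [-0.3093, -0.0276, 1.6644, -0.0, 1.5118, 0.1836], 'dq': [0.007, -0.0193, -0.045, 0.0006, 0.026, 0.0019], 'effort': [0.0126, -38.553, -39.8492, 0.0028, -0.2116, -0.0004], 'tool_pos': [0.5832, -0.1085, 0.249], 'tool_rot': [1.5595, 0.9398, -1.5678], 'contact_force': [-1.3398, 0.4123, -1.6222], 'wrist_torque': [-0.0104, -0.0543, 0.0033], 'opening': 0.0236}
```

View pics/c5.png

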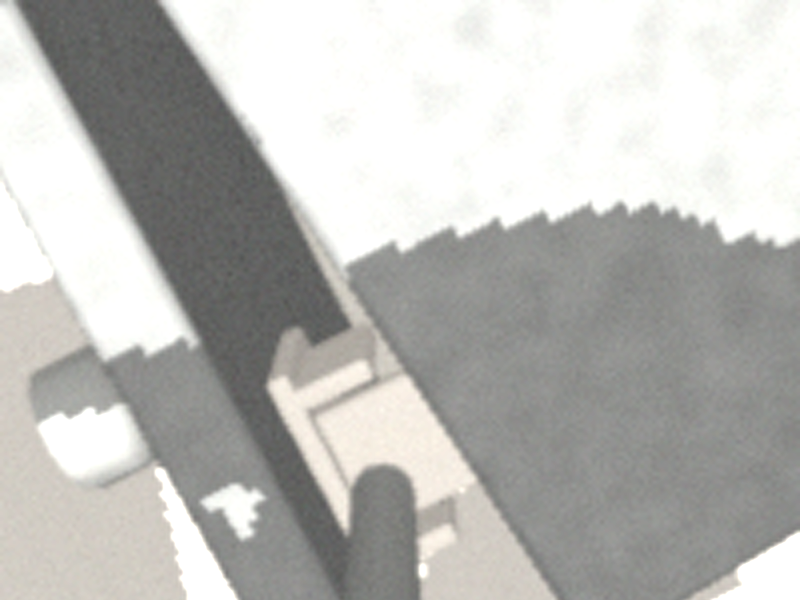

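```bash
python3 - <<'E'
from h import *
d=np.load("pics/w5.npz");D=d["d"];m=cm("wrist")
f=lambda x,y:(225+(x+.5)/4-.5,125+(y+.5)/4-.5)
for n,x,y,z in [("tip far edge",385,465,.158),("tip left",353,492,.158),("tip right",415,492,.158),("h doorTop",312,412,.151),("h rfTop",408,378,.151),("h rfBot",472,478,.151),("h bot cheek inner",440,495,.151),("roof",430,405,.18)]: print(n,onplane(m,*f(x,y),z).round(4))
for x,y in [(370,420),(400,430),(430,450)]:
    u,v=f(x,y); print(atdepth(m,u,v,D[int(round(v)),int(round(u))]).round(4))
E
for i in 1 2 3; do python3 -m crank '[[[0,0,-0.001,0],[0,0,-0.002,0],[0,0,-0.002,0]]]' | egrep "tool_pos|force"; done
```

```text
tip far edge [ 0.5858 -0.1054  0.158 ]
tip left [ 0.5793 -0.1069  0.158 ]
tip right [ 0.5879 -0.1115  0.158 ]
h doorTop [ 0.5788 -0.0941  0.151 ]
h rfTop [ 0.5948 -0.0964  0.151 ]
h rfBot [ 0.5961 -0.1159  0.151 ]
h bot cheek inner [ 0.5902 -0.116   0.151 ]
roof [ 0.5988 -0.0946  0.18  ]
[ 0.5865 -0.0992  0.1525]
[ 0.5898 -0.1031  0.1518]
[ 0.5924 -0.1083  0.1519]
tool_pos: [0.5856, -0.1085, 0.2527]
contact_force: [-0.5, -0.7, -1.0]
tool_pos: [0.585, -0.1082, 0.2495]
contact_force: [1.2, -1.1, 0.0]
tool_pos: [0.5849, -0.1081, 0.247]
contact_force: [-0.7, 0.4, -0.7]
```

```bash
cat > f.py <<'E'
from h import *
import sys
F=[];T=[];Z=[]
for i in range(int(sys.argv[1]) if len(sys.argv)>1 else 5):
    get_image("top"); o=get_obs(); F.append(o["contact_force"]);Z.append(o["tool_pos"]);T.append(o["wrist_torque"])
print("t",round(o["t"],2),"F",np.mean(F,0).round(2),"sd",np.std(F,0).round(2),"tcp",np.mean(Z,0).round(4),"T",np.mean(T,0).round(3))
E
python3 -m crank '[[[0.001,0.002,0,0],[0.001,0.002,0,0]]]' >/dev/null; python3 f.py 6; for i in 1 2 3 4; do python3 -m crank '[[[0,0,-0.0015,0],[0,0,-0.0015,0]]]'>/dev/null; python3 f.py 3; done
```

```text
t 6.38 F [-0.07  0.02 -0.92] sd [0.25 0.42 0.6 ] tcp [ 0.586  -0.1061  0.2473] T [-0.001 -0.006  0.013]
t 6.7 F [ 0.22  0.45 -0.37] sd [0.74 0.34 0.23] tcp [ 0.5859 -0.1062  0.2456] T [ 0.022 -0.004 -0.02 ]
t 7.02 F [ 0.1   0.3  -0.71] sd [0.57 0.45 0.2 ] tcp [ 0.5859 -0.1062  0.2441] T [-0.016  0.022 -0.004]
t 7.33 F [-0.01 -0.19 -0.98] sd [0.12 0.56 0.47] tcp [ 0.586  -0.1062  0.2428] T [0.009 0.022 0.037]
t 7.65 F [-0.92  0.35  2.72] sd [0.31 0.15 0.26] tcp [ 0.5862 -0.1062  0.2419] T [0.113 0.145 0.   ]
```

```bash
for i in 1 2 3; do python3 -m crank '[[[0,0,-0.001,0],[0,0,-0.002,0],[0,0,-0.002,0]]]'>/dev/null; python3 f.py 3; done
```

```text
t 8.05 F [ 0.26 -0.13  3.25] sd [0.18 0.42 0.38] tcp [ 0.5862 -0.1063  0.2396] T [ 0.092 -0.01   0.019]
t 8.45 F [0.38 0.47 4.8 ] sd [0.03 0.07 0.6 ] tcp [ 0.5862 -0.1063  0.2375] T [ 0.092 -0.124 -0.004]
t 8.85 F [-0.01  0.22  5.48] sd [0.35 0.13 0.53] tcp [ 0.5861 -0.1063  0.2355] T [ 0.038 -0.107  0.007]
```

```bash
python3 -m crank '[[[0,0,-0.001,0],[0,0,-0.002,0],[0,0,-0.002,0]]]'>/dev/null; python3 f.py 5;  python3 -m crank '[[[0,0,-0.001,0],[0,0,-0.001,0]]]'>/dev/null; python3 f.py 8
```

```text
t 9.35 F [0.02 0.12 5.76] sd [0.41 0.34 0.25] tcp [ 0.5861 -0.1062  0.2337] T [ 0.075 -0.017  0.019]
t 9.92 F [-0.01  0.23  6.01] sd [0.61 0.42 0.64] tcp [ 0.5861 -0.1063  0.2328] T [0.086 0.014 0.016]
```

The hook is held 9–10 mm down at about 6.8 N net, clear of its stop. Now I'll draw the door along its arc.

```bash
python3 -m crank '[[[-0.001,0,0,0],[-0.002,0,0,0],[-0.0035,0,0,0],[-0.005,0,0,0],[-0.006,0,0,0]]]'|egrep "pos|force"; python3 f.py 3;  python3 -m crank '[[[-0.001,0,0,0],[-0.0025,0,0,0],[-0.004,0,0,0],[-0.005,0,0,0],[-0.006,0,0,0]]]'|egrep "pos|force"; python3 f.py 4
python3 - <<'E'
from h import *
im,d=get_image("wrist"); np.savez("pics/w6.npz",im=im,d=d)
a=cv2.resize(im[85:285,195:445],None,fx=3,fy=3,interpolation=cv2.INTER_CUBIC)
cv2.imwrite("pics/c6.png",cv2.convertScaleAbs(a[:600,:,::-1],alpha=1.6))
E
```

```text
tool_pos: [0.5803, -0.1064, 0.233]
contact_force: [0.8, -0.8, 5.0]
t 10.48 F [-0.11  0.23  5.82] sd [0.38 0.5  0.1 ] tcp [ 0.5802 -0.1064  0.233 ] T [ 0.036 -0.072 -0.057]
tool_pos: [0.5744, -0.1064, 0.233]
contact_force: [0.4, -0.3, 5.9]
t 11.1 F [0.56 0.   5.89] sd [0.4  0.43 0.18] tcp [ 0.5742 -0.1064  0.233 ] T [ 0.002 -0.082 -0.   ]
```

View pics/c6.png

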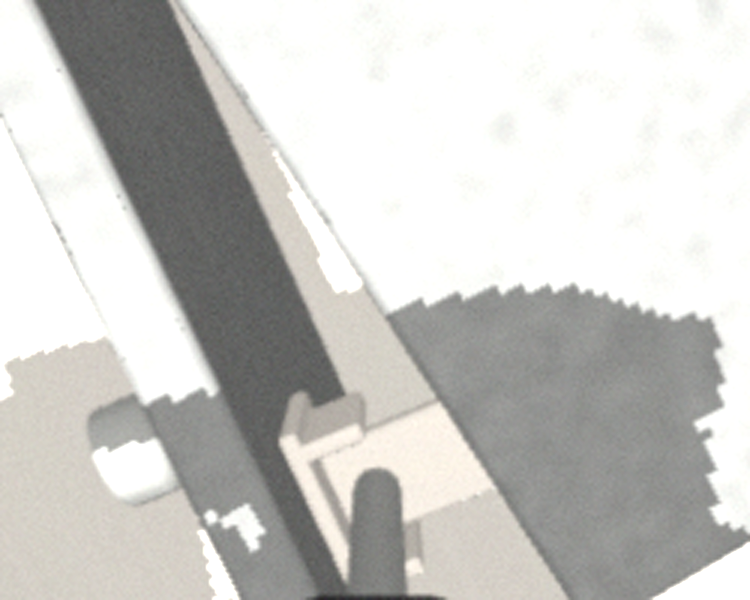

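The door follows the key with the tip on the hook at crop (378,480), and it meets no resistance at the tooth. Continuing.

```bash
python3 -m crank '[[[-0.001,0,0,0],[-0.003,0,0,0],[-0.005,0.001,0,0],[-0.007,0.001,0,0],[-0.009,0.001,0,0]]]'|egrep "pos|force"; python3 f.py 2;  python3 -m crank '[[[-0.002,0,0,0],[-0.004,0,0,0],[-0.006,0.001,0,0],[-0.008,0.001,0,0],[-0.01,0.001,0,0]]]'|egrep "pos|force"; python3 f.py 2;  python3 -m crank '[[[-0.002,0,0,0],[-0.004,0.001,0,0],[-0.006,0.001,0,0],[-0.006,0.001,0,0]]]'|egrep "pos|force"; python3 f.py 4
python3 - <<'E'
from h import *
im,d=get_image("wrist"); np.savez("pics/w7.npz",im=im,d=d)
cv2.imwrite("pics/w7.png",im[:,:,::-1])
E
```

```text
tool_pos: [0.5653, -0.1056, 0.233]
contact_force: [0.3, -0.0, 5.8]
t 11.67 F [ 0.09 -0.1   6.27] sd [0.05 0.26 0.1 ] tcp [ 0.5651 -0.1056  0.233 ] T [-0.178 -0.012  0.003]
tool_pos: [0.5553, -0.1046, 0.2331]
contact_force: [0.5, -0.2, 5.5]
t 12.18 F [ 0.44 -0.49  5.7 ] sd [0.56 0.45 0.17] tcp [ 0.555  -0.1045  0.233 ] T [-0.068 -0.017 -0.036]
tool_pos: [0.5491, -0.1035, 0.233]
contact_force: [0.1, -0.2, 5.3]
t 12.72 F [ 0.16 -0.16  6.42] sd [0.5  0.32 0.37] tcp [ 0.5491 -0.1035  0.2329] T [-0.094  0.028  0.015]
```

View pics/w7.png

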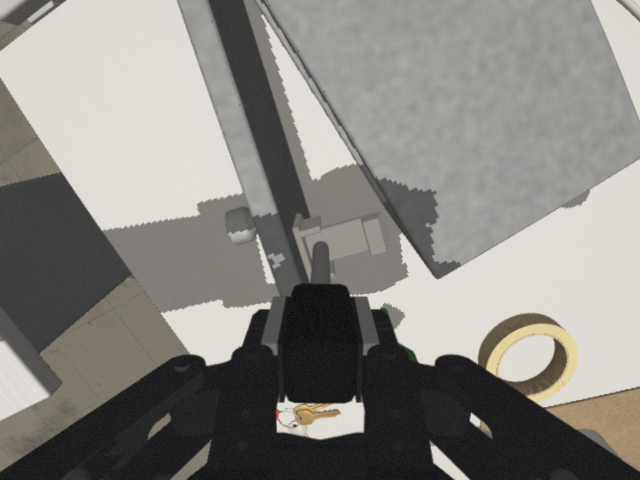

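The nose is clear of the roof, and the door-to-roof angle in the picture is about 0.27–0.29 rad. I'll ease the press and swing the door along its arc.

```bash
python3 - <<'E'
import numpy as np
H=np.array([.5797,.097]); p=lambda a:H+.2028*np.array([-np.sin(a),-np.cos(a)])
a0=.1515; prev=p(a0)
for i in range(1,23):
    a=a0+.05*i; d=p(a)-prev; print(i,round(a,3),(d*1000).round(1)); 
    if i%5==0: prev=p(a)
E
```

```text
1 0.202 [-10.    1.8]
2 0.252 [-19.9   4.1]
3 0.301 [-29.6   6.8]
4 0.352 [-39.2  10.1]
5 0.401 [-48.6  13.8]
6 0.452 [-9.2  4.2]
7 0.502 [-18.2   8.8]
8 0.551 [-27.   13.9]
9 0.602 [-35.5  19.5]
10 0.651 [-43.7  25.4]
11 0.702 [-7.9  6.3]
12 0.752 [-15.5  13.1]
13 0.801 [-22.7  20.2]
14 0.852 [-29.6  27.6]
15 0.901 [-36.1  35.4]
16 0.952 [-6.1  8.1]
17 1.002 [-11.8  16.5]
18 1.052 [-17.   25.2]
19 1.102 [-21.8  34.1]
20 1.151 [-26.2  43.3]
21 1.202 [-3.9  9.4]
22 1.252 [-7.3 18.9]
```

```bash
python3 -m crank '[[[-0.005,0.001,0.001,0],[-0.014,0.003,0.003,0],[-0.025,0.0055,0.004,0],[-0.037,0.009,0.005,0],[-0.0486,0.0138,0.005,0]]]'; python3 -m crank '[[[-0.0092,0.0042,0,0],[-0.0182,0.0088,0,0],[-0.027,0.0139,0,0],[-0.0355,0.0195,0,0],[-0.0437,0.0254,0,0]]]'; python3 f.py 3
python3 - <<'E'
from h import *
im,d=get_image("wrist"); np.savez("pics/w8.npz",im=im,d=d)
cv2.imwrite("pics/w8.png",im[:,:,::-1])
E
```

```text
t: 13.18
tool_pos: [0.5002, -0.0897, 0.2376]
tool_rot: [1.561, 0.934, -1.561]
contact_force: [1.1, -0.1, 4.1]
opening: 0.0232
t: 13.6
tool_pos: [0.4562, -0.0638, 0.2373]
tool_rot: [1.561, 0.934, -1.562]
contact_force: [0.3, -0.3, 4.2]
opening: 0.0228
t 13.75 F [-1.06  0.29  4.63] sd [0.49 0.2  0.45] tcp [ 0.4556 -0.0632  0.2372] T [0.006 0.236 0.001]
```

View pics/w8.png

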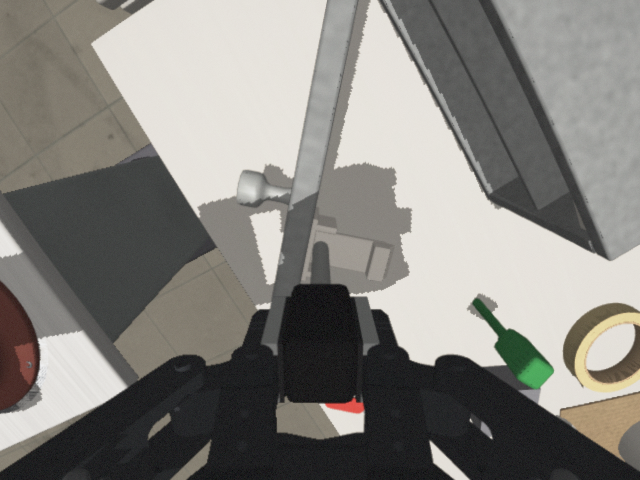

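```bash
python3 -m crank '[[[-0.0079,0.0063,0,0],[-0.0155,0.0131,0,0],[-0.0227,0.0202,0,0],[-0.0296,0.0276,0,0],[-0.0361,0.0354,0,0]]]'; python3 -m crank '[[[-0.0061,0.0081,0,0],[-0.0118,0.0165,0,0],[-0.017,0.0252,0,0],[-0.0218,0.0341,0,0],[-0.0262,0.0433,0,0]]]'; python3 f.py 3
python3 - <<'E'
from h import *
im,d=get_image("wrist"); np.savez("pics/w9.npz",im=im,d=d)
cv2.imwrite("pics/w9.png",im[:,:,::-1])
E
```

```text
t: 14.22
tool_pos: [0.4199, -0.0278, 0.2373]
tool_rot: [1.562, 0.935, -1.561]
contact_force: [1.1, -0.4, 4.4]
opening: 0.0229
t: 14.63
tool_pos: [0.3939, 0.0156, 0.2373]
tool_rot: [1.561, 0.935, -1.561]
contact_force: [0.5, -1.7, 4.6]
opening: 0.0231
t 14.78 F [-0.    0.81  3.95] sd [0.76 0.55 0.3 ] tcp [0.3936 0.0163 0.2372] T [ 0.134  0.181 -0.001]
```

View pics/w9.png

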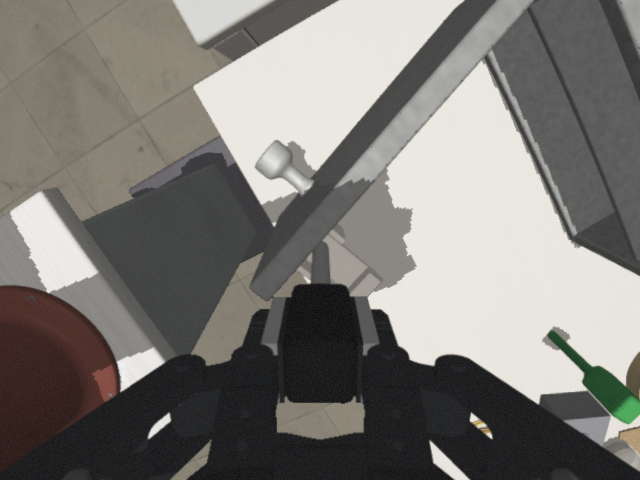

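```bash
python3 - <<'E'
from h import *
m=cm("wrist")
a=onplane(m,270,298,.18); b=onplane(m,535,0,.18); c=b-a; print(a,b); print("door angle",np.arctan2(-c[0]*-1,c[1]))
# world: a_face = angle of (hinge->free) from -y toward -x
v=a-b; print(np.arctan2(-v[0],-v[1])+.087)
E
```

```text
[0.36100451 0.0123042  0.18      ] [0.54453266 0.084657   0.18      ]
door angle 1.195271592943945
1.282271592943945
```

Door is at about 1.28 rad. A bit further for margin, then lift clear.

```bash
python3 -m crank '[[[-0.0025,0.006,0,0],[-0.005,0.012,0,0],[-0.0072,0.018,0,0],[-0.009,0.024,0,0],[-0.0103,0.0286,0,0]]]'; python3 f.py 4; python3 -m crank '[[[0.002,0,0.004,0],[0.002,0,0.008,0],[0.003,-0.002,0.014,0],[0.003,-0.002,0.022,0],[0.003,-0.002,0.035,0]]]';python3 -m crank '[[[0,0,0.03,0],[0,0,0.06,0],[0,0,0.06,0]]]'; python3 f.py 3
python3 - <<'E'
from h import *
m=cm("wrist")
im,d=get_image("wrist"); np.savez("pics/w10.npz",im=im,d=d)
cv2.imwrite("pics/w10.png",im[:,:,::-1])
E
```

```text
t: 15.25
tool_pos: [0.3839, 0.0439, 0.2373]
tool_rot: [1.561, 0.935, -1.561]
contact_force: [-0.8, -1.0, 4.7]
opening: 0.0234
t 15.45 F [-0.53  0.4   4.25] sd [0.53 0.37 0.33] tcp [0.3838 0.0441 0.2373] T [ 0.12   0.105 -0.02 ]
t: 15.87
tool_pos: [0.3865, 0.0411, 0.2716]
tool_rot: [1.56, 0.937, -1.564]
contact_force: [0.0, -0.4, -1.2]
opening: 0.0233
t: 16.12
tool_pos: [0.3891, 0.041, 0.3402]
tool_rot: [1.568, 0.928, -1.552]
contact_force: [1.0, -0.8, 1.5]
opening: 0.0231
t 16.27 F [ 0.18  0.07 -0.9 ] sd [0.87 0.21 0.61] tcp [0.3879 0.0412 0.3351] T [-0.01   0.004 -0.012]
```

View pics/w10.png

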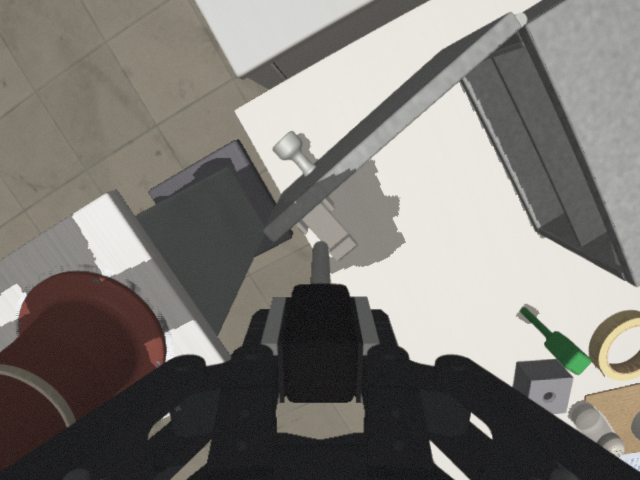

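```bash
python3 -m crank '[[[0.01,-0.028,0,0],[0.02,-0.056,0,0],[0.03,-0.084,0,0],[0.04,-0.112,0,0],[0.05,-0.14,0,0]]]'; python3 -m crank '[[[0.01,-0.028,0,0],[0.02,-0.056,0,0],[0.03,-0.084,0,0],[0.04,-0.112,0,0],[0.05,-0.14,0,0]]]'; python3 -m crank '[[[0.01,-0.028,-0.02,0],[0.02,-0.056,-0.05,0],[0.03,-0.084,-0.08,0],[0.043,-0.1145,-0.11,0],[0.043,-0.1145,-0.14,0]]]';python3 -m crank '[[[0,0,-0.01,0],[0,0,-0.035,0],[0,0,-0.035,0],[0,0,-0.035,0]]]'; python3 f.py 3
python3 - <<'E'
from h import *
m=cm("wrist")
im,d=get_image("wrist"); np.savez("pics/w11.npz",im=im,d=d)
a=cv2.resize(im[120:320,220:420],None,fx=3,fy=3,interpolation=cv2.INTER_CUBIC)
cv2.imwrite("pics/w11.png",a[:,:,::-1])
E
```

```text
t: 16.73
tool_pos: [0.4367, -0.0999, 0.3305]
tool_rot: [1.561, 0.937, -1.563]
contact_force: [1.3, 0.9, -0.6]
opening: 0.0227
t: 17.15
tool_pos: [0.4867, -0.2399, 0.3302]
tool_rot: [1.561, 0.938, -1.564]
contact_force: [0.5, 0.6, -0.1]
opening: 0.0229
t: 17.57
tool_pos: [0.5302, -0.3569, 0.1896]
tool_rot: [1.562, 0.933, -1.564]
contact_force: [-0.1, 0.1, -0.1]
opening: 0.0229
t: 17.9
tool_pos: [0.529, -0.3517, 0.1558]
tool_rot: [1.561, 0.94, -1.563]
contact_force: [1.3, -1.0, -0.2]
opening: 0.0233
t 18.05 F [ 0.63  0.04 -0.41] sd [0.38 0.2  0.25] tcp [ 0.5306 -0.353   0.1591] T [0.022 0.013 0.016]
```

View pics/w11.png

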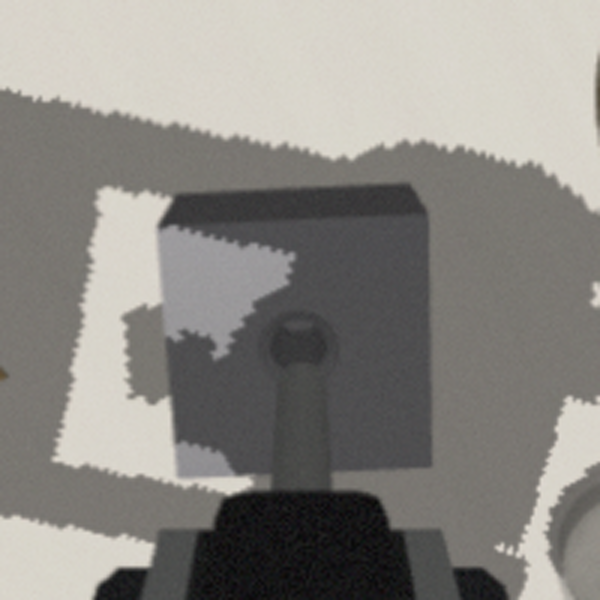

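The tip is in line with the hole at crop (300,345). Lowering gently.

```bash
python3 -m crank '[[[0,0,-0.005,0],[0,0,-0.01,0],[0,0,-0.015,0],[0,0,-0.02,0],[0,0,-0.025,0]]]'; python3 f.py 3; python3 -m crank '[[[0,0,-0.005,0],[0,0,-0.01,0],[0,0,-0.015,0],[0,0,-0.02,0],[0,0,-0.02,0]]]'; python3 f.py 3
```

```text
t: 18.52
tool_pos: [0.5299, -0.353, 0.1314]
tool_rot: [1.561, 0.936, -1.562]
contact_force: [-1.0, -0.4, -0.0]
opening: 0.0232
t 18.67 F [ 0.19  0.02 -1.06] sd [0.15 0.2  0.29] tcp [ 0.5295 -0.3528  0.1307] T [-0.074 -0.102 -0.009]
t: 19.08
tool_pos: [0.5295, -0.3527, 0.1105]
tool_rot: [1.561, 0.937, -1.563]
contact_force: [0.5, -0.2, -0.9]
opening: 0.0229
t 19.23 F [ 0.42 -0.19 -0.13] sd [0.21 0.48 0.24] tcp [ 0.5299 -0.353   0.1117] T [-0.011  0.024 -0.026]
```

```bash
python3 -m crank '[[[0,0,-0.005,0],[0,0,-0.01,0],[0,0,-0.012,0],[0,0,-0.012,0]]]'>/dev/null; python3 f.py 4; for i in 1 2 3; do python3 -m crank '[[[0,0,-0.0015,0],[0,0,-0.0015,0]]]'>/dev/null; python3 f.py 4; done
```

```text
t 19.77 F [-0.13  0.41 -0.69] sd [0.28 0.59 0.3 ] tcp [ 0.53   -0.3531  0.1001] T [-0.005 -0.005 -0.013]
t 20.13 F [ 0.14 -0.11 -0.65] sd [0.33 0.31 0.39] tcp [ 0.5301 -0.3532  0.0988] T [-0.004  0.004 -0.007]
t 20.5 F [ 0.2  -0.31 -0.24] sd [0.41 0.31 0.56] tcp [ 0.53   -0.3531  0.0972] T [ 0.003 -0.012 -0.001]
t 20.87 F [0.38 0.21 0.91] sd [0.26 0.21 0.51] tcp [ 0.5303 -0.3534  0.0962] T [-0.028 -0.043 -0.019]
```

Bottom contact comes at TCP z 0.096, the same height as the grasp. I'll release and retreat upward.

```bash
python3 -m crank '[[[0,0,0,0],[0,0,0,0],[0,0,0,0],[0,0,0,0],[0,0,0,0]]]' 0.8 20;  python3 -m crank '[[[0,0,0,0],[0,0,0.01,0],[0,0,0.025,0],[0,0,0.05,0],[0,0,0.08,0]]]'; python3 -m crank '[[[0,0,0.04,0],[0,0,0.08,0],[0,0,0.08,0]]]';  python3 -m crank '[[[-0.02,-0.035,0,0],[-0.04,-0.07,0,0],[-0.06,-0.105,0,0],[-0.08,-0.14,0,0],[-0.1,-0.175,0,0]]]'
python3 - <<'E'
from h import *
for n in ("top","scene","wrist"):
    im,d=get_image(n); np.savez(f"pics/{n}12.npz",im=im,d=d); cv2.imwrite(f"pics/{n}12.png",im[:,:,::-1])
st()
E
```

```text
t: 21.28
tool_pos: [0.53, -0.3531, 0.0956]
tool_rot: [1.561, 0.935, -1.562]
contact_force: [-0.0, -0.5, -0.7]
opening: 0.0685
t: 21.7
tool_pos: [0.5294, -0.3526, 0.1763]
tool_rot: [1.561, 0.938, -1.563]
contact_force: [0.4, 0.2, -0.5]
opening: 0.0682
t: 21.95
tool_pos: [0.5336, -0.3561, 0.2696]
tool_rot: [1.562, 0.916, -1.551]
contact_force: [0.3, -0.1, 2.2]
opening: 0.0683
t: 22.37
tool_pos: [0.4293, -0.5299, 0.258]
tool_rot: [1.561, 0.932, -1.56]
contact_force: [0.7, 0.0, -0.0]
opening: 0.0684
{'t': 22.5167, 'q': [-1.0006, 0.1701, 1.4431, -0.0, 1.5266, -0.5048], 'dq': [0.0562, -0.0179, 0.0237, 0.0198, 0.006, 0.0081], 'effort': [-1.98, -44.3113, -37.7785, -0.2111, -0.0888, -0.0645], 'tool_pos': [0.4284, -0.5306, 0.2573], 'tool_rot': [1.5639, 0.9305, -1.5638], 'contact_force': [0.4171, 0.3519, -0.2308], 'wrist_torque': [0.0271, -0.028, -0.0011], 'opening': 0.0682}
```

View pics/top12.png

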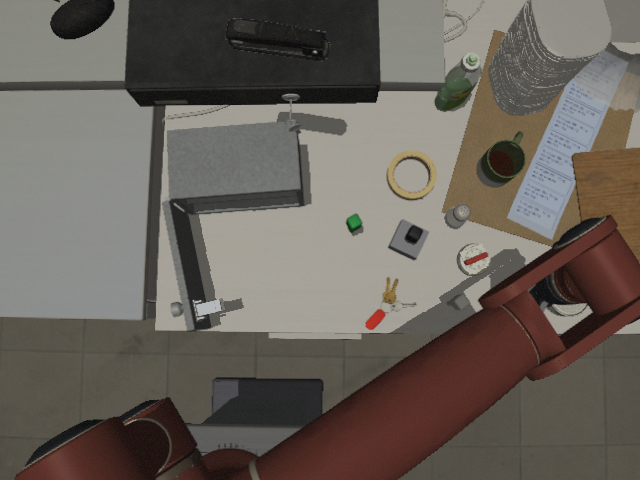

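View pics/scene12.png

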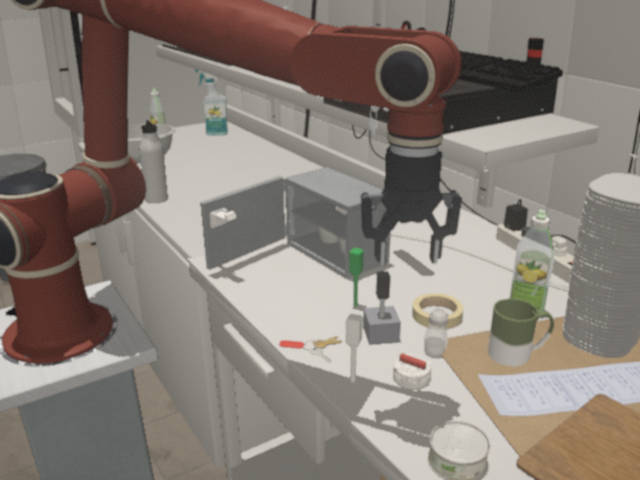

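```bash
python3 -m crank '[[[0,0,0,0],[0,0,0,0],[0,0,0,0]]]' | head -1; python3 - <<'E'
from h import *
m=cm("top"); d=np.load("pics/top12.npz");D=d["d"]; D0=np.load("pics/top0.npz")["d"]
q=[]
for v in range(218,248):
    for u in range(400,430):
        if D[v,u]>0:
            p=atdepth(m,u,v,D[v,u])
            if .125<p[2]<.145: q.append(onplane(m,u,v,.135)[:2])
q=np.array(q); r=cv2.minAreaRect((q*1000).astype(np.float32)); print("key top",np.round(r[0],1),np.round(r[1],1),len(q))
a=onplane(m,214,327,.18); b=onplane(m,188,205,.18); v=a-b; print("door",np.arctan2(-v[0],-v[1])+.087)
c=np.abs(np.load("pics/top12.npz")["im"].astype(int)-np.load("pics/top0.npz")["im"]).max(2)
for n,(u,v) in dict(tape=(411,175),salt=(459,214),timer=(474,258),keys=(390,302)).items(): print(n,"changed px",(c[v-22:v+22,u-22:u+22]>60).sum())
E
```

```text
t: 22.77
key top [ 529.5 -352.5] [23.3 24.6] 164
door 1.4126203865463953
tape changed px 0
salt changed px 0
timer changed px 140
keys changed px 12
```

```bash
python3 -c "
from station import *
print(finish_job())"
```

```text
the job is handed in; nothing more can be done
None
```

The job is done and handed in at about 22.8 s of the 67 s allowed; `finish_job` gives no verdict.

- **Latch:** I took the black-handled key from its stand and felt the hook with the tip about 29 mm below the roof. I held it 9–10 mm down at about 6.8 N net and drew the door past the catch without any resistance showing.
- **Door:** I swung it open with the key still on the hook, then lifted clear. The last picture puts it at about 1.41 rad.
- **Key:** I lowered it back into its hole until it bottomed at the same height I had gripped it. The handle's top then measured (0.5295, −0.3525), about 1 mm from where it started, and the key stands upright.
- **Bystanders:** The tape roll and salt shaker images are unchanged. A few pixels changed near the timer and the bunch of keys. I put this down to the arm's shadow, because both sit in the same place in the pictures; I did not re-measure them.
- **Gripper:** It is open and clear of everything.

No check failed or disagreed.

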